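# Gauge the gap of a flanged pipe joint

### The job

Lift the metal guard off the flanged pipe joint and hang it by its handle on both hooks of the hook stand, then let go of it. Then take the wedge-shaped gap gauge from the wooden rack, leaving the other two tools standing there, and slide its blade down from above between the two flanges at the top of the joint, upright and flat to their faces, until it drags snugly on both under a firm but not forceful push of about 10 N. Finish while still holding the gauge in the gripper at that depth with that push; do not let go of it.

Things in the scene. Friction and masses are not known exactly. Their poses are not given: they have to be found in the camera images.
- flange_a: Fixed half of a pipe joint on red supports: steel disc 140 mm across, 20 mm thick, on a 48 mm pipe. Origin on the table under the middle of its flat face; x level, across the pipe; y along the pipe, out of the face into this disc; z up. Pipe axis 100 mm, disc top 170 mm high. The rim has a 5 mm 45 degree bevel at the face, so the gap's mouth is a V. Studs cross the gap 37 mm to either side.
- flange_b: The other half, mirror image, same size, also fixed and rigid, facing flange_a. Origin on the table under the middle of its own flat face; axes parallel to flange_a's, its pipe runs to -y. The two flat faces are parallel, 3.5 to 6 mm apart (different each time).
- rim_a (a point): Point on flange_a: in the plane of its flat face, straight above the pipe axis, at the height of the disc's top (170 mm above the table). Midway between rim_a and rim_b is the middle of the gap's mouth.
- rim_b (a point): The same point of flange_b.
- guard: Loose aluminium guard, 0.18 to 0.35 kg: sheet 70 (x) by 128 (y, along the pipe at first) by 3 mm, edges folded down 8 mm at the long sides, 25 mm at the ends. It lies on both flanges over the gap. Origin mid underside of the sheet, z up. Bail handle of 10 mm round bar: uprights at y = +-62 mm and a bar along y, its axis 55 mm above the origin, 47 mm clear below it.
- guard_bar (a point): Middle of the guard's handle bar (bar axis), 55 mm above the guard's origin.
- hook: Fixed stand of two hooks, 8 mm bar, at y = +-45 mm, open between them. Origin on the table below the seat. Level arms (top 174 mm high) point to -x from uprights at x = +85 mm; tips at x = -30 mm turn up to 190 mm; stops at x = +30 mm, 184 mm high. Bring the guard's bar, along y, in along +x over the tips, arms passing between bar and sheet (sheet is too wide to come down from above), then lower.
- hook_seat (a point): Midway between the two hooks, at the upper side of their level arms, in the middle of the seat (which is about +-16 mm long in x). The hung guard's bar axis comes to rest 5 mm above this height.
- gauge: Loose gap gauge, 0.1 kg, handle up in one of the rack's three slots. Origin mid underside of the handle, z up. Black block handle with grey bands 16 (x) by 30 (y) by 45 mm high; steel blade 70 mm down from it, 20 mm wide (y), thickness (x) tapering evenly from 8 mm at the handle to 2 mm at the tip. Snug where it is as thick as the gap; the push rises gradually over some mm.
- gauge_grip (a point): Centre line of the gauge's handle, 25 mm above its underside: where to grip.
- gauge_tip (a point): Middle of the blade's tip, 70 mm below the handle's underside.
- rack: Fixed wooden rack, 60 mm (x) by 175 mm (y), its top 90 mm high, with three through slots at y = -60, 0, +60 mm, each 12 by 24 mm; the tools' handles rest on its top. Origin on the table under its middle.
- screwdriver: Loose screwdriver with a round black handle 32 mm thick and 70 mm high, standing in another slot of the rack. Origin in the middle of the handle's underside. Leave it.
- scraper: Loose scraper with a small wooden crossbar handle (20 mm thick, 52 mm wide, 38 mm high in all), standing in another slot. Origin in the middle of the handle's underside. Leave it.

How it is judged:
By the outcome, as a careful person would: the job done as asked, in the order asked, and still so for the second after the job is handed in, while the arm keeps its last pose, push and grip.
It also fails if it takes over 58 s, if anything falls off the work surface, if the arm or the gripper's body presses on something with over 40 N, if the wrist force passes 120 N, or if a joint passes its speed limit or range.

### The arm

A 7-joint arm with a two-finger parallel gripper is mounted at the origin on the work surface. World frame = base frame: x ahead of the robot, y to its left, z up, the work surface at z = 0. Lengths are in m, angles in rad, forces in N, time in s.
With the tool pointing down it reaches from about 0.4 to 0.85 m from the base axis. Payload 10.4 kg.
Tool frame: the origin (TCP) lies midway between the tips of the shut fingers; the grasp point (between the pads) lies 19 mm behind it; z points along the fingers, y is the line along which they close (so a half turn about z gives the same grasp; the last joint's range is limited). The gripper opens to 87 mm and grips with 3 to 60 N. Pads are 19 mm wide; open, the fingers measure 117 mm over their backs; the gripper's body (75 mm by 190 mm) begins 51 mm behind the grasp point.
Start: joints at [1.086, 0.332, -0.065, 1.46, 0.022, 1.35, -0.088], TCP at [0.279, -0.56, 0.187] pointing down, gripper open.
Joint ranges: [-2.6, 2.6], [-0.5, 2.12], [-1.47, 1.34], [0.16, 2.42], [-1.27, 4.41], [0.06, 2.06], [-2.6, 2.6]. Speed limits (rad/s): [2.22, 2.22, 2.79, 2.79, 3.14, 3.14, 3.14].

### API

Orientations are given as a unit quaternion [x, y, z, w].
In Python, from bench import r gives the robot as it stands.
- The arm moves only by the tool arm_command, never from a script. Its argument "moves" is one flat list of numbers, 4 for each row, row after row: the shift along the tool's x, y, z in cm, then the turn about the tool's z in degrees. A call has 1 to 12 rows; each row shifts and turns the commanded pose from where the row before left it, along the tool's axes as they then stand; what a row does not reach is not made up. A row lasts 1/12 s, in which the tool goes at most 41.7 mm and 7.16 degrees, less where a joint would pass 70% of its speed; a pose out of reach is approached as far as the arm can. A call with a gripper value outside its range is refused whole. "fingers" is the opening in per cent of the stroke, from 0 (shut) to 100 (fully open), set as the call begins (left out, the last holds). The fingers move at their own pace and stop on an object; "squeeze" is the grip in N (left out, the last holds). Time passes only in rows, so rows that do not move let the fingers close. It gives the time, the measured TCP pose, the force, the opening and the grip force at its end, in the units of the state.
- r.read_state(): the state, without advancing time (a new reading comes with each control period).
- r.camera(name): name is "scene" or "top"; returns the picture (480x640x3 uint8, red, green, blue); there is no depth.
- r.camera_info(name): a dict with "fx", "fy", "cx", "cy" (pixels), "k1" (the pictures are not rectified: a ray, as slopes to the right and down, at radius r is drawn at 1 + k1 r^2 times it, then the intrinsics apply), "origin" and "attitude" of the camera in the world. Camera axes: x right, y up, looking along -z (the intrinsics and any distortion apply to the point x, -y, -z); pixel columns grow to the right and rows downward; lengths in m; the calibration is good to about 2 mm. A picture is of the moment at which its call begins. camera_info takes no time and is no camera call.
- r.close_job(): hands the job in; it is judged then, once.
The state is a dict: "time": time; "joint_positions": joint angles; "joint_vel": joint speeds; "joint_torque": joint torques, N m; "ee_pos": TCP position; "eef_rot": TCP orientation; "ft_force": force on the tool from outside, world axes, zero at the start; "torque": the same for the moment, N m; "width": finger opening in m; "grip_force": force on a finger pad.
Only numpy, scipy, OpenCV 4.12 (cv2) and the standard library are available. Lean on these libraries where they do the work, as an engineer would, in place of code of your own. Each camera call takes 0.05 s, during which the arm holds its last target. There are 200 camera calls.

## Working session

There is one attempt and no reset: what is moved stays moved. The work goes in short steps, Python scripts to look and compute and a tool call to move; the robot and the scene stay as the last step left them, time stands still between calls to the robot, and variables do not carry over. Pictures are saved under pics/ and viewed, at most 10 in all, crops included, and the job is handed in when it is done.

Besides the shell and the picture viewer there is one more tool, called after "Emit:" as name(argument=value, ...), one argument or row to a line, values as JSON. arm_command: Moves the arm, as the interface text tells. Its arguments: {"type":"object","properties":{"moves":{"type":"array"},"fingers":{"type":"number"},"squeeze":{"type":"number"}},"required":["moves"]}

```bash
mkdir -p pics; ls; python3 - <<'E'
from bench import r
import cv2
s=r.read_state();print(s['time'],s['ee_pos'],s['eef_rot'],s['width'])
for n in('scene','top'):
    print(n,r.camera_info(n)); cv2.imwrite(f'pics/{n}0.png',r.camera(n)[:,:,::-1])
E
```

```text
pics
0.0 [ 0.27826846 -0.55913521  0.18584727] [ 9.73456687e-01  2.28870170e-01 -2.01875781e-04 -6.94723184e-04] 0.08735391082126764
scene {'fx': 551.0978611832451, 'fy': 551.0978611832451, 'cx': 316.5411472307984, 'cy': 242.69387309546062, 'k1': -0.11629312156111808, 'origin': array([1.00855445, 0.40963132, 0.83338926]), 'attitude': array([0.16049456, 0.32984935, 0.84184465, 0.39590213])}
top {'fx': 470.46782342788885, 'fy': 470.46782342788885, 'cx': 314.91109942843906, 'cy': 242.3322507241925, 'k1': -0.02465916106438218, 'origin': array([0.46475348, 0.01639858, 1.03418223]), 'attitude': array([-0.02182477,  0.01247723,  0.70859363, -0.70516882])}
```

View pics/scene0.png

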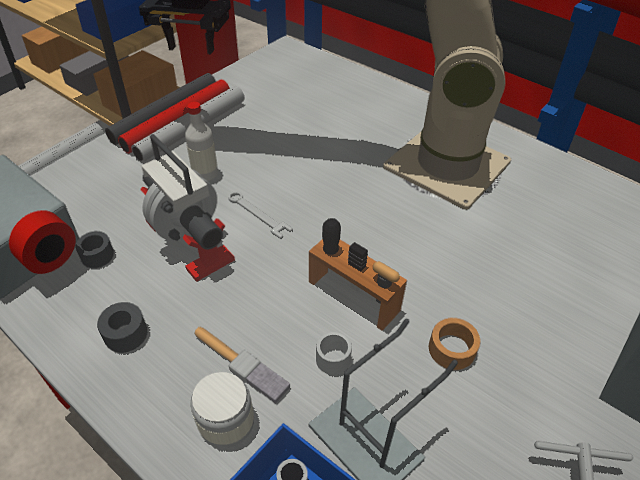

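View pics/top0.png

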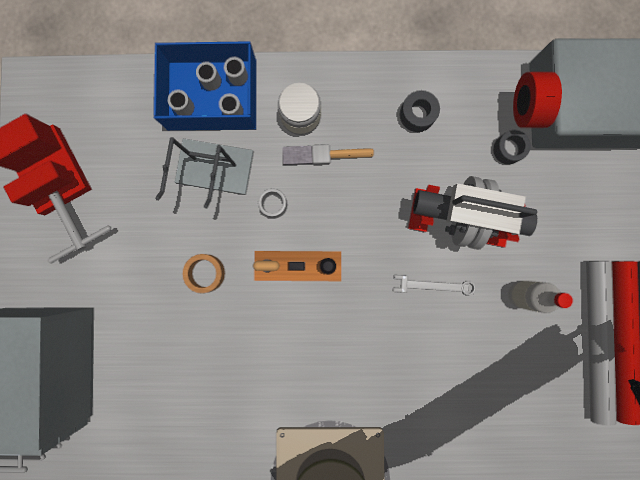

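The scene shows the guard on the joint at top (490,209). The rack is at (297,266), with the gauge in the middle slot, the scraper on the left and the screwdriver on the right. The hook stand is near (200,175). I'll zoom in to get exact pixels.

```bash
python3 - <<'E'
import cv2,numpy as np
t=cv2.imread('pics/top0.png');s=cv2.imread('pics/scene0.png')
def c(im,x,y,w=133,h=100): 
    o=cv2.resize(im[y:y+h,x:x+w],(399,300),interpolation=cv2.INTER_CUBIC)
    for k in range(0,w,20): cv2.putText(o,str(x+k),(k*3,8),0,.3,(0,0,255),1);cv2.line(o,(k*3,10),(k*3,14),(0,0,255),1)
    for k in range(0,h,20): cv2.putText(o,str(y+k),(0,k*3+3),0,.3,(255,0,0),1)
    return o
a=np.hstack([c(t,145,125),c(t,405,165)]);b=np.hstack([c(s,330,305,),c(s,120,125)])
cv2.imwrite('pics/z1.png',np.vstack([a,b]))
E
```

```text
(no output)
```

View pics/z1.png

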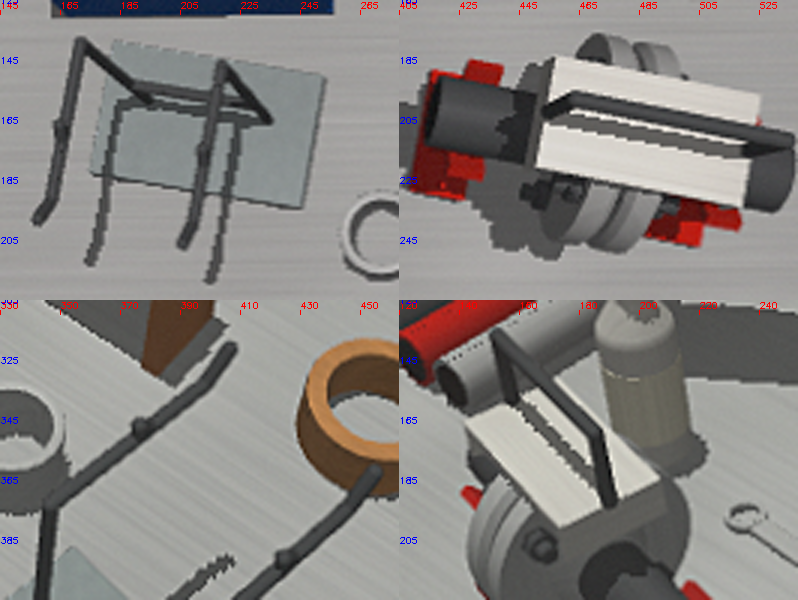

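The crop shows the hook corners in top at about (171.7,139) and (219,147), with tips at (157.7,198.7) and (206.3,206). The guard bar ends are at about (463,197) and (535.5,211.5). The scene crop shows the same features for triangulation.

```bash
cat > h.py <<'E'
from bench import r
import cv2,numpy as np
from scipy.spatial.transform import Rotation as R
def ray(n,u,v):
    c=r.camera_info(n);K=np.array([[c['fx'],0,c['cx']],[0,c['fy'],c['cy']],[0,0,1]])
    p=cv2.undistortPoints(np.array([[[u,v]]],float),K,np.array([c['k1'],0,0,0]))[0,0]
    d=R.from_quat(c['attitude']).apply([p[0],-p[1],-1]);return np.array(c['origin']),d/np.linalg.norm(d)
def pl(n,uv,z):
    o,d=ray(n,*uv);return o+d*(z-o[2])/d[2]
def tri(a,b):
    o,d=ray('top',*a);p,e=ray('scene',*b)
    t=np.linalg.lstsq(np.c_[d,-e],p-o,rcond=None)[0];x,y=o+d*t[0],p+e*t[1]
    return (x+y)/2,np.linalg.norm(x-y)
def pos():
    s=r.read_state();return s['ee_pos'],R.from_quat(s['eef_rot']).as_matrix(),s
def proj(n,P):
    c=r.camera_info(n);q=R.from_quat(c['attitude']).inv().apply(np.array(P)-c['origin'])
    x,y=q[0]/-q[2],-q[1]/-q[2];f=1+c['k1']*(x*x+y*y);return np.array([c['cx']+c['fx']*x*f,c['cy']+c['fy']*y*f])
E
python3 - <<'E'
from h import *
np.set_printoptions(precision=4,suppress=True)
T=lambda px,py,x0,y0,ox=0,oy=0:(x0+(px-ox)/3-.33,y0+(py-oy)/3-.33)
A=lambda x,y:T(x,y,145,125);B=lambda x,y:T(x,y,405,165,399);C=lambda x,y:T(x,y,330,305,0,300);D=lambda x,y:T(x,y,120,125,399,300)
print('hook tips',tri(A(38,221),C(233,347)),tri(A(184,243),C(376,468)))
print('stops',tri(A(62,125),C(140,428)),tri(A(204,152),C(284,558)))
print('stops plane',pl('top',A(62,125),.18),pl('top',A(204,152),.18),pl('scene',C(140,428),.18),pl('scene',C(284,558),.18))
print('corners',tri(A(80,42),C(50,505)))
for q in [(80,42),(222,66),(62,130),(204,152),(53,203),(190,229)]: print('arm',pl('top',A(*q),.17))
print('bar ends',tri(B(573,96),D(497,335)),tri(B(790,139),D(598,434)))
g=[pl('top',B(*q),.173) for q in [(554,57),(760,95),(742,208),(537,165)]]
print('sheet',*g,np.mean(g,0),[np.linalg.norm(g[i]-g[i-1]) for i in range(4)])
g=[pl('scene',D(*q),.173) for q in [(466,422),(563,528),(661,478),(555,370)]]
print('sheet scene',*g,np.mean(g,0),[np.linalg.norm(g[i]-g[i-1]) for i in range(4)])
t=cv2.imread('pics/top0.png').astype(int)
h=cv2.cvtColor(t.astype('uint8'),cv2.COLOR_BGR2HSV)
m=cv2.inRange(h[240:290,245:350],(5,120,80),(20,255,255));ys,xs=np.nonzero(m);rc=cv2.minAreaRect(np.c_[xs+245,ys+240].astype(np.float32));print(rc)
print([pl('top',p,.09) for p in cv2.boxPoints(rc)])
m=(t[255:277,284:310].max(2)<75);ys,xs=np.nonzero(m);print(xs.min()+284,xs.max()+284,ys.min()+255,ys.max()+255, pl('top',(xs.mean()+284,ys.mean()+255),.130))
print('gauge tri',tri((297,266),(357,250)))
E
```

```text
hook tips (array([0.5953, 0.2667, 0.2526]), np.float64(0.05926985526942282)) (array([0.5664, 0.2737, 0.1247]), np.float64(0.07200644673189456))
stops (array([0.6512, 0.2573, 0.2458]), np.float64(0.058162361660675586)) (array([0.6285, 0.2629, 0.111 ]), np.float64(0.07019224357090771))
stops plane [0.6481 0.3031 0.18  ] [0.6306 0.2151 0.18  ] [0.6336 0.2164 0.18  ] [0.6481 0.3042 0.18  ]
corners (array([0.7015, 0.2495, 0.2407]), np.float64(0.059455633492680064))
arm [0.7026 0.2959 0.17  ]
arm [0.6864 0.2066 0.17  ]
arm [0.6471 0.3064 0.17  ]
arm [0.6325 0.2174 0.17  ]
arm [0.6014 0.3115 0.17  ]
arm [0.5845 0.2258 0.17  ]
bar ends (array([ 0.594 , -0.2293,  0.2995]), np.float64(0.06238724712499089)) (array([ 0.5406, -0.3466,  0.1594]), np.float64(0.07921089708527952))
sheet [ 0.6134 -0.2332  0.173 ] [ 0.5893 -0.3593  0.173 ] [ 0.5199 -0.3464  0.173 ] [ 0.5469 -0.2215  0.173 ] [ 0.5674 -0.2901  0.173 ] [np.float64(0.06750825081440985), np.float64(0.1283592147508285), np.float64(0.07058927293959151), np.float64(0.12777138191944976)]
sheet scene [ 0.5861 -0.3614  0.173 ] [ 0.6115 -0.2359  0.173 ] [ 0.5435 -0.2241  0.173 ] [ 0.5143 -0.3589  0.173 ] [ 0.5639 -0.2951  0.173 ] [np.float64(0.07183027991708617), np.float64(0.12810138637810467), np.float64(0.06905946995966172), np.float64(0.1378812570521828)]
((297.0, 265.5), (29.0, 86.0), 90.0)
[array([0.4938, 0.1514, 0.09  ]), array([ 0.493 , -0.0215,  0.09  ]), array([ 0.4349, -0.0211,  0.09  ]), array([0.4356, 0.1513, 0.09  ])]
288 304 262 269 [0.4643 0.0649 0.13  ]
gauge tri (array([0.4639, 0.0621, 0.1286]), np.float64(0.0019921703156914826))
```

Both views agree once the left/right matching is swapped:
- **Hook seat:** about (0.611, 0.265), yaw about -10°.
- **Guard:** about (0.566, -0.291), yaw about -11.5°.
- **Gauge:** (0.464, 0.064).

Next I lift and turn the tool so it closes across the bar.

Emit:
arm_command(
  moves=[0,0,-3,-6,0,0,-3,-6,0,0,-3,-6,0,0,-3,-6,0,0,-3,-6,0,0,-3,-6,0,0,-2,-6,0,0,0,-6,0,0,0,-4,0,0,0,0],
  fingers=100,
  squeeze=40,
)

```text
time: 0.93
ee_pos: [0.2785, -0.5596, 0.3864]
eef_rot: [0.774, 0.634, 0.0, -0.0]
ft_force: [-0.1, -1.5, -0.9]
width: 0.0872
grip_force: 0.0
```

```bash
python3 - <<'E'
from h import *
np.set_printoptions(precision=4,suppress=True)
p,M,s=pos();print(s['time'],p,M[:,0],M[:,1])
B=lambda x,y:(405+(x-399)/3-.33,165+y/3-.33)
D=lambda x,y:(120+(x-399)/3-.33,125+(y-300)/3-.33)
a=pl('top',B(573,96),.225),pl('top',B(790,139),.225);b=pl('scene',D(598,434),.225),pl('scene',D(497,335),.225)
print(a,b)
g=(np.mean(a,0)+np.mean(b,0))/2;print(g,M.T@(np.r_[g[:2],p[2]]-p)*100)
E
```

```text
0.9333 [ 0.2785 -0.5596  0.3864] [0.1968 0.9804 0.0003] [ 0.9804 -0.1968 -0.0002]
(array([ 0.5817, -0.2286,  0.225 ]), array([ 0.5563, -0.3533,  0.225 ])) (array([ 0.577 , -0.2314,  0.225 ]), array([ 0.553 , -0.3549,  0.225 ]))
[ 0.567  -0.2921  0.225 ] [31.9061 23.0248  0.0054]
```

Emit:
arm_command(
  moves=[2.6,1.9,0,0,2.7,1.9,0,0,2.7,1.9,0,0,2.7,1.9,0,0,2.7,1.9,0,0,2.7,1.9,0,0,2.7,1.9,0,0,2.7,1.9,0,0,2.7,2.0,0,0,2.7,2.0,0,0,2.7,2.0,0,0,2.3,1.8,0,0],
)

```text
time: 1.93
ee_pos: [0.5689, -0.2909, 0.3861]
eef_rot: [0.775, 0.632, -0.0, -0.0]
ft_force: [0.6, -0.1, -0.5]
width: 0.0869
grip_force: 0.0
```

Emit:
arm_command(
  moves=[0,0,2,0,0,0,2,0,0,0,2,0,0,0,2,0,0,0,2,0,0,0,0,0],
)

```text
time: 2.43
ee_pos: [0.5659, -0.2925, 0.2819]
eef_rot: [0.775, 0.631, -0.002, -0.003]
ft_force: [-0.2, 0.4, -0.8]
width: 0.087
grip_force: 0.0
```

```bash
python3 - <<'E'
from h import *
np.set_printoptions(precision=4,suppress=True)
p,M,s=pos();print(s['time'],p,M[:,0],M[:,1]);g=np.array([.567,-.292,.206]);print(M.T@(g-p)*100)
cv2.imwrite('pics/t1.png',np.hstack([cv2.resize(r.camera('top')[150:270,400:560,::-1],(400,300)),cv2.resize(r.camera('scene')[90:240,100:300,::-1],(400,300))]))
E
```

```text
2.4333 [ 0.5659 -0.2925  0.2819] [0.2025 0.9793 0.0014] [ 0.9793 -0.2025 -0.0068]
[0.0603 0.1515 7.5853]
```

View pics/t1.png

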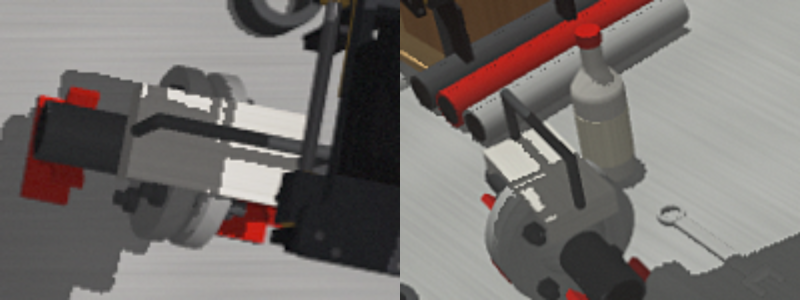

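```bash
python3 - <<'E'
from h import *
p,M,s=pos()
for n in('top','scene'):
    print(n,proj(n,p),proj(n,p+M[:,1]*.045),proj(n,p-M[:,1]*.045),proj(n,[.567,-.292,.225]))
E
```

```text
top [514.59526848 199.92232177] [519.46774511 172.55959059] [509.65533151 227.47252948] [499.48856185 204.97486332]
scene [161.3105723  124.47350976] [137.67955956 134.36520336] [184.14987673 115.00752448] [168.08470435 152.98530134]
```

The view shows the gripper centred over the bar. The fingertips sit slightly higher when open, which fits a linkage gripper. Now I descend and close.

Emit:
arm_command(
  moves=[0,0.1,1.5,0,0,0,1.5,0,0,0,1.5,0,0,0,1.5,0,0,0,1,0,0,0,0.6,0,0,0,0,0],
)

```text
time: 3.12
ee_pos: [0.5685, -0.2932, 0.2103]
eef_rot: [0.775, 0.632, -0.0, -0.0]
ft_force: [0.0, -0.5, -0.2]
width: 0.087
grip_force: 0.0
```

Emit:
arm_command(
  moves=[0,0,0,0,0,0,0,0,0,0,0,0,0,0,0,0,0,0,0,0,0,0,0,0,0,0,0,0,0,0,0,0,0,0,0,0],
  fingers=0,
  squeeze=50,
)

```text
time: 3.87
ee_pos: [0.5687, -0.2932, 0.2107]
eef_rot: [0.775, 0.632, 0.0, 0.0]
ft_force: [-0.3, 0.0, -0.4]
width: 0.0351
grip_force: 0.0
```

Emit:
arm_command(
  moves=[0,0,0.4,0,0,0,0,0,0,0,0,0,0,0,0,0,0,0,0,0,0,0,0,0,0,0,0,0,0,0,0,0],
)

```text
time: 4.53
ee_pos: [0.5687, -0.2932, 0.2067]
eef_rot: [0.775, 0.632, 0.0, 0.0]
ft_force: [0.2, -0.0, 0.1]
width: 0.0003
grip_force: 0.0
```

Emit:
arm_command(
  moves=[0,0,0,0,0,0,0,0,0,0,-0.5,0,0,0,-1,0,0,0,-1.5,0,0,0,-2,0,0,0,-2,0,0,0,-2,0,0,0,-2,0,0,0,-1,0,0,0,0,0],
)

```text
time: 5.45
ee_pos: [0.5695, -0.2934, 0.3299]
eef_rot: [0.775, 0.632, 0.001, 0.002]
ft_force: [0.8, 0.2, 0.2]
width: 0.0004
grip_force: 0.0
```

The fingers shut on nothing, so I look again.

```bash
python3 - <<'E'
from h import *
p,M,s=pos();print(p)
a=r.camera('top')[:,:,::-1];b=r.camera('scene')[:,:,::-1]
cv2.imwrite('pics/rt.png',a);cv2.imwrite('pics/rs.png',b)
cv2.imwrite('pics/t2.png',np.hstack([cv2.resize(a[140:290,400:600],(400,300)),cv2.resize(b[60:210,80:280],(400,300))]))
for n in('top','scene'):print(proj(n,p),proj(n,p-[0,0,-.019]))
E
```

```text
[ 0.56954036 -0.29342104  0.32987786]
[526.63221023 194.4156692 ] [532.25563931 192.47540466]
[155.31119129 103.43771744] [153.14030806  93.58679613]
```

View pics/t2.png

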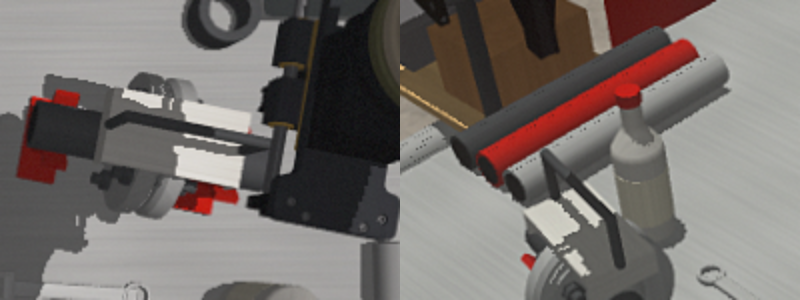

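The shut fingertips appear higher than the reported TCP: scene shows the tip at about (152,88) against a predicted (155,103). I'll triangulate the tip.

```bash
python3 - <<'E'
from h import *
np.set_printoptions(precision=4,suppress=True)
a=cv2.imread('pics/rt.png');b=cv2.imread('pics/rs.png')
def c(im,x,y):
    o=cv2.resize(im[y:y+60,x:x+80],(400,300),interpolation=cv2.INTER_NEAREST)
    for k in range(0,80,10): cv2.putText(o,str(x+k),(k*5,8),0,.3,(0,0,255),1);cv2.line(o,(k*5,9),(k*5,13),(0,0,255),1)
    for k in range(0,60,10): cv2.putText(o,str(y+k),(0,k*5+3),0,.3,(255,0,0),1)
    return o
cv2.imwrite('pics/t3.png',np.hstack([c(a,500,165),c(b,115,50)]))
print(tri((532.5,196),(152.5,87.5)))
E
```

```text
(array([ 0.5654, -0.2925,  0.3576]), np.float64(0.006621614818728478))
```

View pics/t3.png

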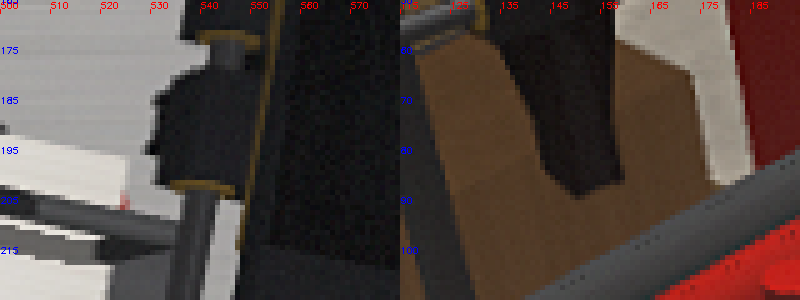

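The tip triangulates about 26 mm above the reported TCP, which explains closing just over the bar. Going down to a reported z of about 0.181 is safe under either reading, because the sheet is at 0.173.

Emit:
arm_command(
  moves=[0,0,0.7,0,0,0,0.7,0,0,0,0.7,0,0,0,0.7,0,0,0,0.7,0,0,0,0.7,0,0,0,0,0,0,0,0,0,0,0,0,0,0,0,0,0,0,0,0,0,0,0,0,0],
  fingers=100,
)

```text
time: 6.55
ee_pos: [0.5688, -0.2932, 0.285]
eef_rot: [0.775, 0.632, 0.0, 0.0]
ft_force: [-0.7, 0.4, -0.2]
width: 0.0725
grip_force: 0.0
```

Emit:
arm_command(
  moves=[0,0,0,0,0,0,0,0,0,0,0,0,0,0,1.2,0,0,0,1.2,0,0,0,1.2,0,0,0,1.2,0,0,0,1.2,0,0,0,1.2,0,0,0,1.2,0,0,0,1.2,0,0,0,0,0],
)

```text
time: 7.55
ee_pos: [0.5675, -0.2928, 0.1855]
eef_rot: [0.775, 0.632, -0.001, -0.002]
ft_force: [-0.4, 0.6, -0.2]
width: 0.0869
grip_force: 0.0
```

Emit:
arm_command(
  moves=[0,0,0.5,0,0,0,0.4,0,0,0,0,0,0,0,0,0],
)

```text
time: 7.88
ee_pos: [0.5688, -0.2933, 0.18]
eef_rot: [0.775, 0.632, 0.0, 0.0]
ft_force: [0.2, -0.8, 0.3]
width: 0.0872
grip_force: 0.0
```

Emit:
arm_command(
  moves=[0,0,0,0,0,0,0,0,0,0,0,0,0,0,0,0,0,0,0,0,0,0,0,0,0,0,0,0,0,0,0,0,0,0,0,0,0,0,0,0,0,0,0,0,0,0,0,0],
  fingers=0,
)

```text
time: 8.88
ee_pos: [0.5687, -0.2932, 0.1796]
eef_rot: [0.775, 0.632, -0.0, 0.0]
ft_force: [0.1, 0.9, 0.2]
width: 0.0151
grip_force: 0.0
```

Emit:
arm_command(
  moves=[0,0,0,0,0,0,0,0,0,0,0,0,0,0,0,0,0,0,0,0,0,0,0,0],
)

```text
time: 9.38
ee_pos: [0.5687, -0.2932, 0.1797]
eef_rot: [0.775, 0.632, 0.0, 0.0]
ft_force: [0.5, 0.3, 0.4]
width: 0.0086
grip_force: 50.0
```

The bar is gripped, so I lift.

Emit:
arm_command(
  moves=[0,0,-0.3,0,0,0,-0.7,0,0,0,-1,0,0,0,-1.5,0,0,0,-1.5,0,0,0,-1.5,0,0,0,-1.5,0,0,0,-1.5,0,0,0,-1.5,0,0,0,-1,0,0,0,0,0,0,0,0,0],
)

```text
time: 10.38
ee_pos: [0.5689, -0.2932, 0.3001]
eef_rot: [0.775, 0.632, 0.0, 0.0]
ft_force: [0.2, -0.8, -3.2]
width: 0.0085
grip_force: 50.0
```

```bash
python3 - <<'E'
from h import *
np.set_printoptions(precision=4,suppress=True)
p,M,s=pos();print(s['time'],p,M[:,0],M[:,1],s['ft_force'],s['width'])
t=np.array([.611-.088,.265+.0155,p[2]]);print(M.T@(t-p)*100)
E
```

```text
10.3833 [ 0.5689 -0.2932  0.3001] [ 0.2     0.9798 -0.0002] [ 0.9798 -0.2     0.001 ] [ 0.1751 -0.8197 -3.2011] 0.008462411854943109
[ 55.2943 -15.9716  -0.0287]
```

Emit:
arm_command(
  moves=[1.2,-0.3,0,0,2,-0.6,0,0,2.4,-0.7,0,0,2.5,-0.7,0,0,2.5,-0.7,0,0,2.5,-0.7,0,0,2.5,-0.7,0,0,2.5,-0.7,0,0,2.5,-0.7,0,0,2.5,-0.7,0,0,2.5,-0.7,0,0,2.5,-0.7,0,0],
)

```text
time: 11.38
ee_pos: [0.5463, 0.0001, 0.2987]
eef_rot: [0.774, 0.633, -0.001, -0.0]
ft_force: [1.6, 0.5, -3.4]
width: 0.0085
grip_force: 50.0
```

Emit:
arm_command(
  moves=[2.5,-0.7,0,0,2.5,-0.7,0,0,2.5,-0.7,0,0,2.5,-0.7,0,0,2.5,-0.7,0,0,2.5,-0.7,0,0,2.5,-0.8,0,0,2.4,-0.8,0,0,2,-0.7,0,0,1.5,-0.5,0,0,0.5,-0.3,0,-1.5,0,0,0,0],
)

```text
time: 12.38
ee_pos: [0.5221, 0.2486, 0.2989]
eef_rot: [0.764, 0.645, -0.001, -0.0]
ft_force: [0.1, -0.5, -2.3]
width: 0.008
grip_force: 50.0
```

Emit:
arm_command(
  moves=[0,0,0,0,0,0,0,0],
)

```text
time: 12.55
ee_pos: [0.5241, 0.2452, 0.2994]
eef_rot: [0.767, 0.642, -0.0, 0.0]
ft_force: [-0.2, -0.2, -2.1]
width: 0.0087
grip_force: 50.0
```

```bash
python3 - <<'E'
from h import *
np.set_printoptions(precision=4,suppress=True)
p,M,s=pos();print(s['time'],p,M[:,0],M[:,1],s['ft_force'],s['width'])
t=np.array([.611-.088,.265+.0155,p[2]]);print(M.T@(t-p)*100)
a=r.camera('top')[:,:,::-1];b=r.camera('scene')[:,:,::-1]
cv2.imwrite('pics/rt2.png',a);cv2.imwrite('pics/rs2.png',b)
print(proj('scene',p),proj('top',p),proj('scene',p+[0,0,.045]),proj('top',p+[0,0,.045]))
cv2.imwrite('pics/t4.png',np.hstack([cv2.resize(a[110:290,100:340],(400,300)),cv2.resize(b[200:425,300:600],(400,300))]))
E
```

```text
12.55 [0.5241 0.2452 0.2994] [ 0.1762  0.9844 -0.001 ] [ 0.9844 -0.1762  0.0001] [-0.1525 -0.1986 -2.089 ] 0.008738237049421714
[ 3.4567 -0.7277 -0.0037]
[450.4881 254.6476] [175.7864 228.0817] [457.1396 230.7075] [166.4284 225.6918]
```

View pics/t4.png

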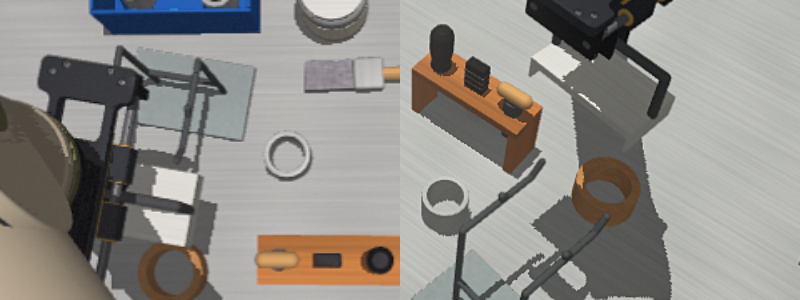

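The view shows the guard hanging level in the gripper. The bar's -y end is at top (214,235) and its +y corner at scene (501,256). I'll check the bar centre against the TCP.

```bash
python3 - <<'E'
from h import *
np.set_printoptions(precision=4,suppress=True)
p,M,s=pos()
for z in(.334,.344,.354):
    a=pl('top',(214,235.4),z);b=pl('scene',(501,256),z);d=b-a;print(z,a,b,np.linalg.norm(d),(a+b)/2, np.degrees(np.arctan2(-d[0],d[1])))
# sheet top corners seen in scene (z=bar-.052): lower right ~ (673,97),(628,149) 
f=lambda x,y:(300+(x-400)*.75,200+y*.75)
for q in [(673,97),(627,149),(530,70)]: print(pl('scene',f(*q),.292),M.T@(pl('scene',f(*q),.292)-p))
E
```

```text
0.334 [0.5099 0.1766 0.334 ] [0.5168 0.3058 0.334 ] 0.12939467252322812 [0.5134 0.2412 0.334 ] -3.040039581726652
0.344 [0.5093 0.1743 0.344 ] [0.5267 0.3079 0.344 ] 0.1347019531521646 [0.518  0.2411 0.344 ] -7.402428666560596
0.354 [0.5087 0.1721 0.354 ] [0.5365 0.31   0.354 ] 0.140728704128462 [0.5226 0.241  0.354 ] -11.412878700137
[0.4991 0.3144 0.292 ] [ 0.0636 -0.0369  0.0075]
[0.5837 0.3093 0.292 ] [0.0735 0.0472 0.0075]
[0.5597 0.1862 0.292 ] [-0.0519  0.0454  0.0076]
```

Emit:
arm_command(
  moves=[1.2,-0.3,0,0,1.2,-0.2,0,0,1.2,-0.2,0,0,0,0,1,0,0,0,1.5,0,0,0,1.6,0,0,0,1.6,0,0,0,1.6,0,0,0,1.6,0,0,0,1.6,0,0,0,1.6,0,0,0,1.4,0],
)

```text
time: 13.65
ee_pos: [0.5225, 0.2836, 0.1627]
eef_rot: [0.766, 0.643, -0.001, -0.0]
ft_force: [-0.5, 0.6, -3.8]
width: 0.0087
grip_force: 50.0
```

Emit:
arm_command(
  moves=[0,0,0,0,0,0,0,0,0,0,0,0],
)

```text
time: 13.9
ee_pos: [0.5233, 0.2839, 0.1653]
eef_rot: [0.766, 0.643, 0.0, -0.0]
ft_force: [0.2, -0.6, -2.1]
width: 0.0082
grip_force: 50.0
```

```bash
python3 - <<'E'
from h import *
np.set_printoptions(precision=4,suppress=True)
p,M,s=pos();print(s['time'],p,M[:,0],M[:,1],s['ft_force'],s['width'])
t=np.array([.611,.265,.162]);print('to seat',M.T@(t-p)*100)
b=r.camera('scene')[:,:,::-1];a=r.camera('top')[:,:,::-1]
cv2.imwrite('pics/rs3.png',b);cv2.imwrite('pics/rt3.png',a)
def c(im,x,y,w,h,k):
    o=cv2.resize(im[y:y+h,x:x+w],(w*k,h*k),interpolation=cv2.INTER_CUBIC)
    for i in range(0,w,20): cv2.putText(o,str(x+i),(i*k,8),0,.3,(0,0,255),1)
    for i in range(0,h,20): cv2.putText(o,str(y+i),(0,i*k+3),0,.3,(255,0,0),1)
    return o
cv2.imwrite('pics/t5.png',np.hstack([c(a,140,130,100,140,4),c(b,370,260,100,140,4)]))
E
```

```text
13.9 [0.5233 0.2839 0.1653] [0.1739 0.9848 0.0006] [ 0.9848 -0.1739  0.0005] [ 0.1653 -0.6311 -2.0634] 0.008163355681876051
to seat [-0.3339  8.9631  0.3311]
```

View pics/t5.png

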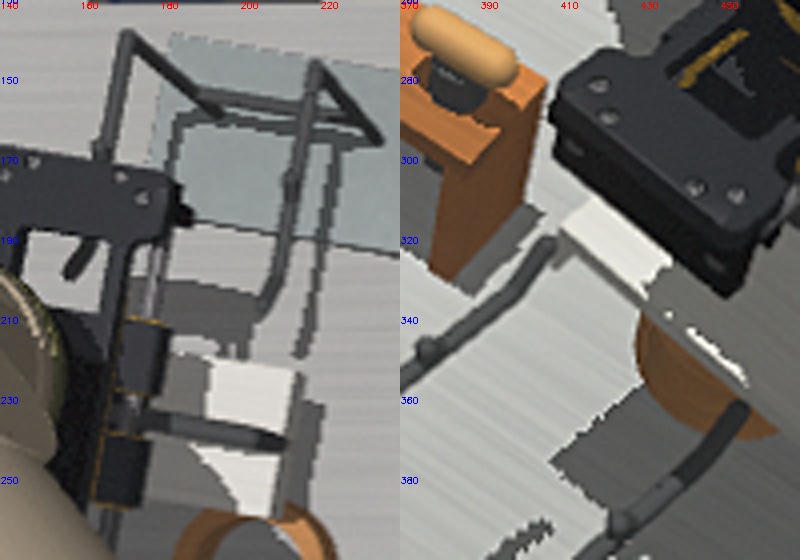

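The guard is at pass height clear of the tips, with its bar's -y end at top (211.2,240.5).

```bash
python3 - <<'E'
from h import *
np.set_printoptions(precision=4,suppress=True)
p,M,s=pos();seat=np.array([.611,.265,0])
a=np.radians(-10);X=np.array([np.cos(a),np.sin(a),0]);Y=np.array([-np.sin(a),np.cos(a),0])
f=lambda q:(140+q[0]/4-.4,130+q[1]/4-.4)
for n,q,z in [('bar -y end (exp y -67)',(286,442),.210),('sheet corner -y+x',(300,364),.158),('hook- tip (exp -45)',(268,315),.17),('hook- arm mid',(293,180),.17)]:
    P=pl('top',f(q),z)-seat;print(n,P@X,P@Y)
print('tcp',(p-seat)@X,(p-seat)@Y)
E
```

```text
bar -y end (exp y -67) -0.09024472411513355 -0.0716652029792356
sheet corner -y+x -0.052416304463137 -0.05904902924737687
hook- tip (exp -45) -0.03315420611093182 -0.043136845944264035
hook- arm mid 0.030873342251288217 -0.04321580811521044
tcp -0.08939475506583326 0.003414341155520585
```

The guard is centred within about 3 mm against 8 mm of clearance. Now I insert it along +x.

Emit:
arm_command(
  moves=[0,0,0.2,0,0,0.7,0,0,0,0.9,0,0,0,0.9,0,0,0,0.9,0,0,0,0.9,0,0,0,0.9,0,0,0,0.9,0,0,0,0.9,0,0,0,0.9,0,0,0,0.9,0,0,0,0,0,0],
)

```text
time: 15.0
ee_pos: [0.6116, 0.2669, 0.1622]
eef_rot: [0.767, 0.642, -0.0, 0.0]
ft_force: [0.4, 0.1, -2.9]
width: 0.0086
grip_force: 50.0
```

```bash
python3 - <<'E'
from h import *
np.set_printoptions(precision=4,suppress=True)
p,M,s=pos();print(s['time'],p,M[:,1],s['ft_force'],s['torque'],s['width'],M.T@(np.array([.611,.265,.134])-p)*100)
E
```

```text
15.0 [0.6116 0.2669 0.1622] [ 0.9844 -0.1762  0.0003] [ 0.3739  0.096  -2.8879] [-0.0822 -0.1544  0.0381] 0.008582526392298843 [-0.1957 -0.0296  2.8199]
```

Free of contact. Now I lower toward the seat, expecting contact at a reported z of about 0.134.

Emit:
arm_command(
  moves=[0,0,0.6,0,0,0,0.6,0,0,0,0.5,0,0,0,0.4,0,0,0,0.3,0,0,0,0.2,0,0,0,0,0],
)

```text
time: 15.58
ee_pos: [0.6095, 0.2679, 0.1362]
eef_rot: [0.766, 0.643, -0.0, -0.0]
ft_force: [-0.1, -0.7, -3.2]
width: 0.0081
grip_force: 50.0
```

Emit:
arm_command(
  moves=[0,0,0.1,0,0,0,0.1,0,0,0,0,0],
)

```text
time: 15.83
ee_pos: [0.6098, 0.268, 0.1347]
eef_rot: [0.766, 0.643, 0.0, 0.0]
ft_force: [-0.1, 0.0, -2.2]
width: 0.0087
grip_force: 50.0
```

Emit:
arm_command(
  moves=[0,0,0.1,0,0,0,0.1,0,0,0,0,0],
)

```text
time: 16.08
ee_pos: [0.6097, 0.268, 0.1324]
eef_rot: [0.766, 0.643, -0.0, 0.0]
ft_force: [-0.0, 0.2, -3.4]
width: 0.0084
grip_force: 50.0
```

Emit:
arm_command(
  moves=[0,0,0.1,0,0,0,0.1,0,0,0,0,0],
)

```text
time: 16.33
ee_pos: [0.6099, 0.2681, 0.1311]
eef_rot: [0.766, 0.642, 0.0, 0.0]
ft_force: [-1.7, -1.2, 1.5]
width: 0.0083
grip_force: 50.0
```

Contact: the weight has come off onto the hooks. Release.

Emit:
arm_command(
  moves=[0,0,0,0,0,0,0,0,0,0,0,0,0,0,0,0,0,0,0,0,0,0,0,0,0,0,0,0,0,0,0,0],
  fingers=60,
)

```text
time: 17.0
ee_pos: [0.6098, 0.2681, 0.1306]
eef_rot: [0.766, 0.643, -0.0, 0.0]
ft_force: [0.3, -0.1, -0.7]
width: 0.0494
grip_force: 0.0
```

Emit:
arm_command(
  moves=[0,0,-0.5,0,0,0,-1,0,0,0,-2,0,0,0,-2,0,0,0,-2,0,0,0,-2.5,0,0,0,-2.5,0,0,0,-2.5,0,0,0,-2,0,0,0,0,0],
)

```text
time: 17.83
ee_pos: [0.6107, 0.2691, 0.3067]
eef_rot: [0.766, 0.642, 0.004, 0.001]
ft_force: [-0.1, 0.2, 0.5]
width: 0.0521
grip_force: 0.0
```

```bash
python3 - <<'E'
from h import *
np.set_printoptions(precision=4,suppress=True)
p,M,s=pos();print(s['time'],p,M[:,0],s['ft_force'],s['width'])
# gauge: turn tool y to world +x, then go to (.464,.064)
d=np.array([.464,.0645,p[2]])-p;print('axes now',M.T@d*100,'after turn (x=+Y,y=+X)',d[1]*100,d[0]*100,'yaw err',np.degrees(np.arctan2(M[1,0],M[0,0])))
E
```

```text
17.8333 [0.6107 0.2691 0.3067] [0.1744 0.9847 0.0046] [-0.1205  0.2179  0.4757] 0.05210145437739275
axes now [-22.7039 -10.8768  -0.1663] after turn (x=+Y,y=+X) -20.459350705249925 -14.670144352585485 yaw err 79.95723835855424
```

Emit:
arm_command(
  moves=[-1.9,-0.9,0,0,-2.5,-1.2,0,0,-2.6,-1.2,0,0,-2.6,-1.3,0,0,-2.6,-1.3,0,0,-2.6,-1.3,0,0,-2.6,-1.3,0,0,-2.6,-1.2,0,0,-2.7,-1.2,0,0,0,0,0,-5,0,0,0,-5,0,0,0,0],
  fingers=75,
)

```text
time: 18.83
ee_pos: [0.4626, 0.0632, 0.3013]
eef_rot: [0.706, 0.708, 0.0, 0.001]
ft_force: [-0.9, 0.5, -1.1]
width: 0.0652
grip_force: 0.0
```

```bash
python3 - <<'E'
from h import *
np.set_printoptions(precision=4,suppress=True)
p,M,s=pos();print(s['time'],p,M[:,0],s['width'],M.T@(np.array([.464,.0645,p[2]])-p)*100)
a=r.camera('top')[:,:,::-1];b=r.camera('scene')[:,:,::-1]
cv2.imwrite('pics/rs4.png',b);cv2.imwrite('pics/rt4.png',a)
cv2.imwrite('pics/t6.png',np.hstack([cv2.resize(a[125:275,140:340],(400,300)),cv2.resize(b[220:445,290:590],(400,300))]))
s0=cv2.imread('pics/scene0.png').astype(int)[225:285,335:380]
m=(s0.max(2)<90).astype('uint8');n,l,st,c=cv2.connectedComponentsWithStats(m)
for i in range(1,n):
    if st[i,4]>30: print('comp',st[i,:4]+[335,225,0,0],c[i]+[335,225])
t0=cv2.imread('pics/top0.png').astype(int)[250:282,284:310];ys,xs=np.nonzero(t0.max(2)<75)
for q in[(xs.min(),ys.min()),(xs.max()+1,ys.max()+1)]: print(pl('top',(q[0]+283.5,q[1]+249.5),.135))
E
```

```text
18.8333 [0.4626 0.0632 0.3013] [-0.0027  1.     -0.0006] 0.06522170110542695 [0.1289 0.136  0.0001]
comp [335 225   8  32] [337.2805 240.1463]
comp [348 242  21  31] [357.5386 257.1568]
comp [335 268  26  17] [343.385  278.8407]
comp [373 269   7  16] [376.7143 277.8571]
[0.472  0.0808 0.135 ]
[0.4566 0.0483 0.135 ]
```

View pics/t6.png

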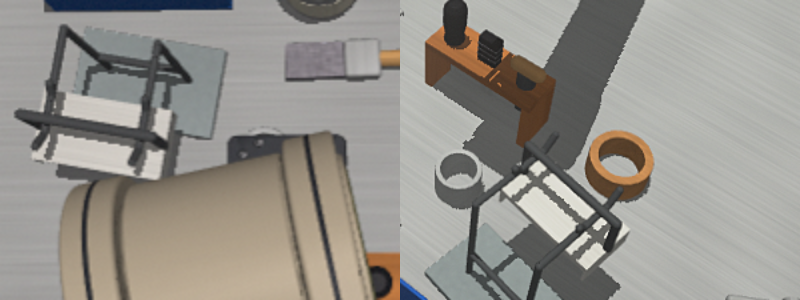

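The guard hangs level on both hooks, and the three tools are still standing in the rack. Next I descend to the gauge.

Emit:
arm_command(
  moves=[0.1,0.1,1.5,0,0,0,2,0,0,0,2,0,0,0,2,0,0,0,2,0,0,0,2,0,0,0,2,0,0,0,1.5,0,0,0,1,0,0,0,0,0,0,0,0,0],
)

```text
time: 19.85
ee_pos: [0.4639, 0.0648, 0.1409]
eef_rot: [0.708, 0.707, -0.0, -0.0]
ft_force: [-0.1, 0.4, -0.6]
width: 0.0653
grip_force: 0.0
```

```bash
python3 - <<'E'
from h import *
np.set_printoptions(precision=4,suppress=True)
p,M,s=pos();print(s['time'],p,M[:,0],s['width'],M.T@(np.array([.464,.064,.072])-p)*100)
E
```

```text
19.85 [0.4639 0.0648 0.1409] [0.0013 1.     0.0003] 0.06528455405521455 [-0.0857  0.0092  6.8872]
```

Emit:
arm_command(
  moves=[0,0,1,0,0,0,1,0,0,0,1,0,0,0,1,0,0,0,1,0,0,0,1,0,0,0,0.5,0,0,0,0.3,0,0,0,0,0],
)

```text
time: 20.6
ee_pos: [0.4636, 0.0645, 0.072]
eef_rot: [0.707, 0.707, -0.0, -0.0]
ft_force: [-0.3, -0.1, -0.3]
width: 0.0652
grip_force: 0.0
```

Emit:
arm_command(
  moves=[0,0,0,0,0,0,0,0,0,0,0,0,0,0,0,0,0,0,0,0,0,0,0,0,0,0,0,0,0,0,0,0,0,0,0,0,0,0,0,0,0,0,0,0,0,0,0,0],
  fingers=0,
  squeeze=50,
)

```text
time: 21.6
ee_pos: [0.464, 0.0645, 0.0727]
eef_rot: [0.707, 0.707, 0.0, 0.0]
ft_force: [0.7, 0.6, 0.1]
width: 0.0152
grip_force: 49.9
```

Emit:
arm_command(
  moves=[0,0,-0.5,0,0,0,-1,0,0,0,-1.5,0,0,0,-2,0,0,0,-2,0,0,0,-2.5,0,0,0,-2.5,0,0,0,-2.5,0,0,0,-2.5,0,0,0,-2.5,0,0,0,-2.5,0,0,0,0,0],
)

```text
time: 22.6
ee_pos: [0.4654, 0.0652, 0.2982]
eef_rot: [0.707, 0.707, 0.003, 0.002]
ft_force: [0.9, 0.0, -0.4]
width: 0.0155
grip_force: 49.9
```

```bash
python3 - <<'E'
from h import *
np.set_printoptions(precision=4,suppress=True)
p,M,s=pos();print(s['time'],p,M[:,0],s['width'],s['ft_force'])
a=np.mean([r.camera('top')[:,:,::-1].astype(float) for _ in range(2)],0).astype('uint8');b=r.camera('scene')[:,:,::-1]
cv2.imwrite('pics/rs5.png',b);cv2.imwrite('pics/rt5.png',a)
def c(im,x,y,w,h,k):
    o=cv2.resize(im[y:y+h,x:x+w],(w*k,h*k),interpolation=cv2.INTER_CUBIC)
    for i in range(0,w,10): cv2.putText(o,str(x+i),(i*k,8),0,.3,(0,0,255),1);cv2.line(o,(i*k,9),(i*k,13),(0,0,255))
    for i in range(0,h,10): cv2.putText(o,str(y+i),(0,i*k+3),0,.3,(255,0,0),1)
    return o
cv2.imwrite('pics/t7.png',np.hstack([c(a,445,165,80,95,5),c(b,135,150,80,95,5)]))
E
```

```text
22.6 [0.4654 0.0652 0.2982] [0.0002 1.     0.0002] 0.01550612124017173 [ 0.9435  0.0387 -0.3623]
```

View pics/t7.png

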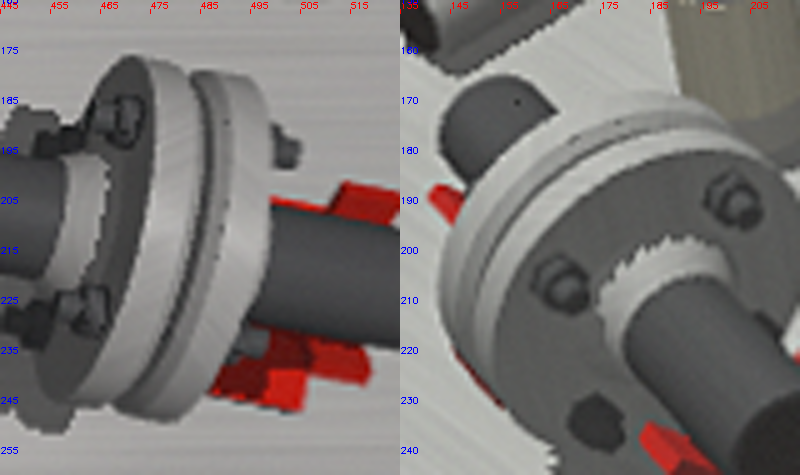

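The picture shows the joint bare, with the gap's dark line running from about (485,180) to (478,245) in top. I'll sample brightness over the discs' rim cylinder in both views to locate the gap and its yaw.

```bash
cat > gap.py <<'E'
from h import *
np.set_printoptions(precision=4,suppress=True,linewidth=150)
im={'top':cv2.imread('pics/rt5.png',0),'scene':cv2.imread('pics/rs5.png',0)}
def patch(n,c,yaw,v,l):
    a=np.radians(yaw);X=np.array([np.cos(a),np.sin(a)]);Y=np.array([-np.sin(a),np.cos(a)])
    uv=np.array([[proj(n,[*(c+X*b+Y*q),.1+np.sqrt(.07**2-b*b)]) for q in v] for b in l],np.float32)
    return cv2.remap(im[n],uv[...,0],uv[...,1],cv2.INTER_CUBIC).astype(float)
if __name__=='__main__':
    # pipe axis from -y pipe in top: rough lateral, disc extremes
    for q in [((484,179),(478.5,249)),((472,176),(461,245.5))]:
        A,B=pl('top',q[0],.1),pl('top',q[1],.1);print('disc extremes',A,B,np.linalg.norm(A-B),(A+B)/2)
    c=np.array([.566,-.291]);v=np.arange(-.032,.0321,.001)
    for n in im:
        P=patch(n,c,-11.5,v,np.arange(-.012,.0121,.002)).mean(0)
        print(n);print(' '.join(f'{a*1e3:.0f}:{b:.0f}' for a,b in zip(v,P)))
        vv=np.arange(-.012,.012,.0005)
        for l0 in(-.035,-.025,-.015,-.005,.005,.015,.025,.035):
            Q=patch(n,c,-11.5,vv,np.arange(l0-.004,l0+.0041,.002)).mean(0);i=Q.argmin();w=np.clip(Q.min()+30-Q,0,None);w[abs(vv-vv[i])>.004]=0
            print(l0,'dark at',(w*vv).sum()/w.sum()*1e3,end='; ')
        print()
E
python3 gap.py
```

```text
disc extremes [ 0.6351 -0.3099  0.1   ] [ 0.4952 -0.2958  0.1   ] 0.1406296253606079 [ 0.5652 -0.3029  0.1   ]
disc extremes [ 0.6413 -0.2861  0.1   ] [ 0.5024 -0.2612  0.1   ] 0.14115861192433007 [ 0.5718 -0.2736  0.1   ]
top
-32:70 -31:69 -30:70 -29:70 -28:70 -27:69 -26:69 -25:69 -24:68 -23:66 -22:71 -21:87 -20:109 -19:136 -18:159 -17:170 -16:172 -15:172 -14:171 -13:171 -12:171 -11:171 -10:171 -9:171 -8:171 -7:172 -6:174 -5:176 -4:160 -3:135 -2:122 -1:122 0:125 1:129 2:126 3:107 4:82 5:62 6:59 7:83 8:120 9:139 10:144 11:157 12:168 13:171 14:170 15:170 16:171 17:171 18:171 19:171 20:172 21:172 22:172 23:176 24:180 25:167 26:121 27:75 28:59 29:62 30:64 31:65 32:65
-0.035 dark at 5.755239520958099; -0.025 dark at 5.567586206896567; -0.015 dark at 5.538753799392112; -0.005 dark at 5.533571428571444; 0.005 dark at 5.5148270181219265; 0.015 dark at 5.40552325581397; 0.025 dark at 5.4678683385580085; 0.035 dark at 5.716690042075751; Traceback (most recent call last):
  File "gap.py", line 14, in <module>
    P=patch(n,c,-11.5,v,np.arange(-.012,.0121,.002)).mean(0)
      ~~~~~^^^^^^^^^^^^^^^^^^^^^^^^^^^^^^^^^^^^^^^^^
  File "gap.py", line 6, in patch
    uv=np.array([[proj(n,[*(c+X*b+Y*q),.1+np.sqrt(.07**2-b*b)]) for q in v] for b in l],np.float32)
                  ~~~~^^^^^^^^^^^^^^^^^^^^^^^^^^^^^^^^^^^^^^^^^
  File "h.py", line 17, in proj
    c=r.camera_info(n);q=R.from_quat(c['attitude']).inv().apply(np.array(P)-c['origin'])
ValueError: time passes only in moves, steps and waits
```

```bash
sed -i 's/^def proj/_ci={n:r.camera_info(n) for n in ("top","scene")}\n_ri={n:R.from_quat(_ci[n]["attitude"]).inv() for n in _ci}\ndef proj/; s/    c=r.camera_info(n);q=R.from_quat(c\[.attitude.\]).inv()/    c=_ci[n];q=_ri[n]/' h.py
sed -i "s/for n in im:/for n in ['scene']:/" gap.py; python3 gap.py
```

```text
disc extremes [ 0.6351 -0.3099  0.1   ] [ 0.4952 -0.2958  0.1   ] 0.1406296253606079 [ 0.5652 -0.3029  0.1   ]
disc extremes [ 0.6413 -0.2861  0.1   ] [ 0.5024 -0.2612  0.1   ] 0.14115861192433007 [ 0.5718 -0.2736  0.1   ]
scene
-32:147 -31:147 -30:146 -29:147 -28:148 -27:147 -26:145 -25:144 -24:143 -23:145 -22:150 -21:162 -20:174 -19:182 -18:184 -17:184 -16:182 -15:181 -14:181 -13:181 -12:181 -11:182 -10:182 -9:184 -8:184 -7:180 -6:171 -5:156 -4:142 -3:136 -2:138 -1:143 0:148 1:151 2:152 3:149 4:140 5:123 6:105 7:97 8:108 9:133 10:162 11:181 12:188 13:186 14:182 15:180 16:179 17:180 18:182 19:184 20:186 21:185 22:178 23:161 24:133 25:104 26:83 27:76 28:78 29:82 30:85 31:86 32:86
-0.035 dark at 4.03495007132669; -0.025 dark at 6.788577154308634; -0.015 dark at 7.0783673469387915; -0.005 dark at 7.197994987468689; 0.005 dark at 6.837070254110629; 0.015 dark at 6.439577039274941; 0.025 dark at 6.210186513629858; 0.035 dark at 5.949339207048474;
```

Both views agree to about 1.5 mm: the gap centre is about +2.7 mm from my guard centre along the pipe, at yaw -11.5°. Now I check the joint 7 range and transport.

```bash
python3 - <<'E'
from h import *
np.set_printoptions(precision=4,suppress=True)
p,M,s=pos();print(s['time'],p,s['joint_positions'])
print(M.T@(np.array([.5675,-.2884,p[2]])-p)*100)
E
```

```text
22.75 [0.4637 0.0646 0.2927] [ 0.3808 -0.0279 -0.595   1.6481 -0.0154  1.5164 -0.2137]
[-35.2907  10.4029   0.0081]
```

Emit:
arm_command(
  moves=[-2,0.6,0,0,-3,0.9,0,0,-3,0.9,0,0,-3,0.9,0,0,-3,0.9,0,0,-3,0.9,0,0,-3,0.9,0,0,-3,0.9,0,0,-3,0.9,0,0,-3,0.9,0,0,-3,0.9,0,0,-3,0.7,0,0],
)

```text
time: 23.75
ee_pos: [0.5664, -0.2866, 0.291]
eef_rot: [0.707, 0.707, -0.0, -0.001]
ft_force: [0.9, -0.1, -1.0]
width: 0.0157
grip_force: 49.9
```

Emit:
arm_command(
  moves=[0,0,0,-6.5,0,0,0,-6.5,0,0,0,-6.5,0,0,0,-6.5,0,0,0,-6.5,0,0,0,-6.5,0,0,0,-6.5,0,0,0,-6.5,0,0,0,-6.5,0,0,0,-6.5,0,0,0,-6.5,0,0,0,-6.5],
)

```text
time: 24.75
ee_pos: [0.566, -0.2852, 0.2912]
eef_rot: [0.102, 0.995, 0.0, -0.001]
ft_force: [0.2, 0.4, -1.4]
width: 0.0156
grip_force: 49.9
```

Emit:
arm_command(
  moves=[0,0,0,0,0,0,0,0],
)

```text
time: 24.92
ee_pos: [0.5662, -0.2854, 0.2916]
eef_rot: [0.107, 0.994, 0.0, -0.001]
ft_force: [-0.0, 0.1, -1.6]
width: 0.0158
grip_force: 49.9
```

```bash
python3 - <<'E'
from h import *
np.set_printoptions(precision=4,suppress=True)
p,M,s=pos();print(s['time'],p,s['joint_positions'],s['width'],s['ft_force'])
print(M[:,0],M[:,1],np.degrees(np.arctan2(M[1,1],M[0,1])),M.T@(np.array([.5675,-.2884,p[2]])-p)*100)
E
```

```text
24.9167 [ 0.5662 -0.2854  0.2916] [ 0.7647  0.3707 -0.5181  1.2301  0.1799  1.5874  1.6363] 0.01581412608470822 [-0.0437  0.0875 -1.5963]
[-0.9773  0.2119  0.0017] [0.2119 0.9773 0.0006] 77.766472221152 [-0.1923 -0.2645 -0.0005]
```

Emit:
arm_command(
  moves=[-0.2,-0.2,0,-0.7,0,0,1,0,0,0,1.2,0,0,0,1.2,0,0,0,1.2,0,0,0,0.7,0,0,0,0,0,0,0,0,0],
)

```text
time: 25.58
ee_pos: [0.5679, -0.2879, 0.2392]
eef_rot: [0.099, 0.995, 0.0, -0.0]
ft_force: [-0.2, -0.6, 0.0]
width: 0.0152
grip_force: 49.9
```

```bash
python3 - <<'E'
from h import *
np.set_printoptions(precision=4,suppress=True)
p,M,s=pos();print(s['time'],p,s['width'],s['ft_force'],np.degrees(np.arctan2(M[1,1],M[0,1])),M.T@(np.array([.5675,-.2884,p[2]])-p)*100)
for n,f in(('top','rt5'),('scene','rs5')):
    o=cv2.imread(f'pics/{f}.png');w=r.camera(n)[:,:,::-1];cv2.imwrite(f'pics/{n}6.png',w)
    q=proj(n,[.5675,-.2884,.18]);print(n,'tip exp',q,'top-of-blade',proj(n,[.5675,-.2884,.255]))
    x,y=int(q[0]),int(q[1])
    W=cv2.cvtColor(w.copy(),cv2.COLOR_BGR2GRAY)[y-34:y+12:2,x-24:x+26:2];print(x-24,y-34)
    print('\n'.join(' '.join(f'{k:3d}' for k in row) for row in W))
E
```

```text
25.5833 [ 0.5679 -0.2879  0.2392] 0.01523582784424593 [-0.2127 -0.6374  0.0362] 78.6466032284301 [ 0.0326 -0.0588  0.    ]
top tip exp [488.1971 207.8598] top-of-blade [504.1209 202.3871]
464 173
168 169 166 169  21  53  66  64  61  33  34  29  28  32  29  26 146 166 167 169  74  39  38  61  71
170 170 173 178  26  61  68  65  59  31  33  31  30  33  31  23 168 163 162 167  40  26  28  36  33
172 175 123  55  28  65  67  66  28  33  31  33  35  35  33  42 178 170 171 165  16  27  28  34  30
175 122  70  28  31  68  67  69  29  32  32  33  33  32  31  83 173 170 170 145  19  23  33  32  36
152  68  71  14  36  66  65  63  31  32  33  31  33  32  29  72 167 172 172 147  28  25  33  28  31
 61  70  71  24  43  66  66  69  34  30  32  33  34  30  30  90 138 169 169 112  30  27  37  36  33
 82  62  34  27  56  68  65  33  32  35  34  34  35  35  30 128 139 165 177  46  24  30  31  30  33
 88  82  33  26  62  45  68  34  31  35  30  27  32  32  32 154 146 154 174  16  25  30  30  30  32
 72  76  27  23  65  55  56  34  34  33  32  28  31  32  51 160 150 143 142  22  24  26  31  32  36
 54 
[... 3068 characters left out ...]

 81  78  79  78  79  78  75  69  83 116  76  80  83  82  82  82  80  81  80  78  78  71  65 137 111
 79  79  81  78  77  78  77  73  80  82  85  82  84  81  83  84  85  85  86  85  83  83  83  73 120
 77  78  81  79  80  79  75  84  85  86  85  85  86  87  85  87  86  84  84  81  81  81  83  78  79
 74  77  77  80  78  85  82  82  84  86  87  87  88  84  86  83  80  83  82  81  82  81  80  79  78
 67  72  76  70 162  82  86  85  85  90  88  86  86  79  82  82  80  79  80  80  81  81  82  78  80
 64  69  65 192 182  78  85  89  89  89  84  81  85  84  84  83  82  82  81  77  79  78  83  80  82
 60  58 154 174 170  95  89  91  90  81  83  87  85  86  86  84  80  80  80  79  77  80  81  82  83
```

The gauge tip is about 16 mm above the rims and within about 1 mm of the target. The V mouth tolerates ±6 mm, so I'll descend by feel in small steps, watching the side force.

Emit:
arm_command(
  moves=[0,-0.1,0.5,0,0,0,0.5,0,0,0,0.4,0,0,0,0,0,0,0,0,0],
)

```text
time: 26.1
ee_pos: [0.5678, -0.2888, 0.2253]
eef_rot: [0.099, 0.995, 0.0, -0.0]
ft_force: [-0.6, 0.0, -0.4]
width: 0.0158
grip_force: 49.9
```

Emit:
arm_command(
  moves=[0,0,0.2,0,0,0,0.2,0,0,0,0.1,0,0,0,0,0],
)

```text
time: 26.43
ee_pos: [0.5679, -0.2889, 0.2204]
eef_rot: [0.099, 0.995, 0.0, -0.0]
ft_force: [1.1, -0.1, -2.0]
width: 0.0155
grip_force: 49.9
```

Emit:
arm_command(
  moves=[0,0,0.2,0,0,0,0,0,0,0,0,0],
)

```text
time: 26.68
ee_pos: [0.5679, -0.2889, 0.2186]
eef_rot: [0.099, 0.995, -0.0, -0.0]
ft_force: [0.2, -0.3, 0.2]
width: 0.0158
grip_force: 49.9
```

Emit:
arm_command(
  moves=[0,0,0.1,0,0,0,0.1,0,0,0,0,0],
)

```text
time: 26.93
ee_pos: [0.5679, -0.2889, 0.2164]
eef_rot: [0.099, 0.995, 0.0, -0.0]
ft_force: [-0.7, -0.1, -0.6]
width: 0.0156
grip_force: 49.9
```

Emit:
arm_command(
  moves=[0,0,0.1,0,0,0,0.1,0,0,0,0,0],
)

```text
time: 27.18
ee_pos: [0.5679, -0.2889, 0.2144]
eef_rot: [0.099, 0.995, 0.0, -0.0]
ft_force: [0.0, 0.5, -0.7]
width: 0.0157
grip_force: 49.9
```

Emit:
arm_command(
  moves=[0,0,0.1,0,0,0,0.1,0,0,0,0,0],
)

```text
time: 27.43
ee_pos: [0.5679, -0.2889, 0.2124]
eef_rot: [0.099, 0.995, 0.0, -0.0]
ft_force: [-0.1, 0.7, -0.3]
width: 0.0158
grip_force: 49.9
```

Emit:
arm_command(
  moves=[0,0,0.2,0,0,0,0.2,0,0,0,0,0],
)

```text
time: 27.68
ee_pos: [0.5678, -0.2889, 0.2081]
eef_rot: [0.099, 0.995, 0.0, -0.0]
ft_force: [0.5, -0.4, -1.6]
width: 0.0157
grip_force: 49.9
```

Emit:
arm_command(
  moves=[0,0,0.2,0,0,0,0.2,0,0,0,0,0],
)

```text
time: 27.93
ee_pos: [0.5678, -0.2889, 0.2041]
eef_rot: [0.099, 0.995, 0.0, -0.0]
ft_force: [0.2, -1.0, -1.2]
width: 0.0157
grip_force: 49.9
```

Emit:
arm_command(
  moves=[0,0,0.2,0,0,0,0.2,0,0,0,0,0],
)

```text
time: 28.18
ee_pos: [0.5678, -0.2889, 0.2002]
eef_rot: [0.099, 0.995, 0.0, -0.0]
ft_force: [0.4, -0.2, -1.9]
width: 0.0159
grip_force: 49.9
```

Emit:
arm_command(
  moves=[0,0,0.2,0,0,0,0.1,0,0,0,0,0],
)

```text
time: 28.43
ee_pos: [0.5679, -0.2888, 0.1974]
eef_rot: [0.099, 0.995, 0.0, -0.0]
ft_force: [-0.4, 0.6, -0.6]
width: 0.0158
grip_force: 49.9
```

Emit:
arm_command(
  moves=[0,0,0.1,0,0,0,0.1,0,0,0,0,0],
)

```text
time: 28.68
ee_pos: [0.5679, -0.2889, 0.1955]
eef_rot: [0.099, 0.995, 0.0, -0.0]
ft_force: [-0.0, -0.5, -1.2]
width: 0.0156
grip_force: 49.9
```

Emit:
arm_command(
  moves=[0,0,0.1,0,0,0,0.1,0,0,0,0,0],
)

```text
time: 28.93
ee_pos: [0.568, -0.2888, 0.1935]
eef_rot: [0.099, 0.995, 0.0, -0.0]
ft_force: [-0.6, 0.9, -2.2]
width: 0.0159
grip_force: 49.9
```

Emit:
arm_command(
  moves=[0,0,0.1,0,0,0,0.1,0,0,0,0,0],
)

```text
time: 29.18
ee_pos: [0.568, -0.2888, 0.1915]
eef_rot: [0.099, 0.995, 0.0, 0.0]
ft_force: [0.1, 1.0, -1.6]
width: 0.0155
grip_force: 49.9
```

Emit:
arm_command(
  moves=[0,0,0.1,0,0,0,0.1,0,0,0,0,0],
)

```text
time: 29.43
ee_pos: [0.5682, -0.2888, 0.1899]
eef_rot: [0.099, 0.995, 0.0, 0.0]
ft_force: [0.2, 1.3, 1.8]
width: 0.0157
grip_force: 49.9
```

Emit:
arm_command(
  moves=[0,0,0.1,0,0,0,0.1,0,0,0,0,0],
)

```text
time: 29.68
ee_pos: [0.5684, -0.2889, 0.1886]
eef_rot: [0.099, 0.995, -0.0, 0.001]
ft_force: [0.7, 1.6, 4.8]
width: 0.0158
grip_force: 49.9
```

Snug contact is starting at a depth that implies a gap of about 4.5 mm, matching the image. I ease about 0.3 mm toward +y to balance the side force, then push on gently.

Emit:
arm_command(
  moves=[0,0.03,0,0,0,0,0.1,0,0,0,0,0,0,0,0,0],
)

```text
time: 30.02
ee_pos: [0.5686, -0.2889, 0.1881]
eef_rot: [0.099, 0.995, -0.0, 0.001]
ft_force: [-1.6, 2.0, 8.8]
width: 0.0157
grip_force: 49.9
```

```bash
python3 - <<'E'
from h import *
np.set_printoptions(precision=4,suppress=True)
p,M,s=pos();print(s['time'],p,s['ft_force'],M.T@s['ft_force'],M.T@s['torque'],M[:,2],np.degrees(np.arctan2(M[1,1],M[0,1])))
E
```

```text
30.0167 [ 0.5686 -0.2889  0.1881] [-1.5982  2.0369  8.7892] [ 1.9489  1.6764 -8.7946] [-0.5387  0.2523 -0.0344] [ 0.0019 -0.0011 -1.    ] 78.65605408821344
```

Emit:
arm_command(
  moves=[0,0,0,0,0,0,0,0,0,0,0,0],
)

```text
time: 30.27
ee_pos: [0.5686, -0.2888, 0.1881]
eef_rot: [0.099, 0.995, -0.0, 0.001]
ft_force: [-1.4, 1.9, 9.0]
width: 0.016
grip_force: 49.9
```

Emit:
arm_command(
  moves=[0,0,0,0,0,0,0,0,0,0,0,0],
)

```text
time: 30.52
ee_pos: [0.5686, -0.2889, 0.1881]
eef_rot: [0.099, 0.995, -0.0, 0.001]
ft_force: [-0.5, 1.6, 9.0]
width: 0.0157
grip_force: 49.9
```

The push is steady: 9 N measured plus about 1 N of gauge weight, so about 10 N. Handing in.

```bash
python3 -c "
from bench import r
print(r.close_job())"
```

```text
the job is handed in; nothing more can be done
None
```

The guard hangs by its handle on both hooks, and the gripper still holds the gap gauge snug between the flanges at about 10 N; the job was handed in at about 30.5 s, and no verdict came back.

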